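# Open both leaves of a double-door steel cupboard

## Task

The wide tin in the small steel cupboard does not fit out through one door, so open the whole front: first swing the right-hand door wide open, then push the flush bolt on the inside of the left-hand door fully down, and then swing the left-hand door wide open as well. Leave both doors standing open at about a right angle or a little further, with the bolt still down, and do not disturb the tape measure, jar and cardboard box standing nearby.

Things in the scene. Friction and masses are not known exactly. Their poses are not given: they have to be found in the camera images.
- cupboard: Grey sheet-steel cupboard with two upright doors side by side, fixed to the bench, 310 mm wide (y), 190 deep (x), 285 high. Origin: at bench level below the doors' front face, on the line where they meet; x points into the cupboard, y to the left, z up. Doors: 140 mm wide, 14 thick (x 0 to 14), z 52 to 258 mm, hinge lines at x = 0, y = -140 (right door) and +140 (left door).
- head_rail (a point): Lower front edge, mid-width, of the head rail (z = 263 mm), 18 mm deep, flush with the doors' front. Rail and roof cover the whole inside, so the bolt can be reached only from in front with the tool tilted under the rail. Inside, a fixed round tin (156 mm wide) reaches up to z = 134 mm.
- active_leaf (a joint): Right-hand (active) door, hinged at its right edge, with a flat strip on its free edge covering the gap between the doors: 0 = shut, grows as it opens towards the robot, stop at 1.95 rad. Shut or slightly ajar at the start, no latch; its stiff hinge (0.16 N m) leaves it where it is put. Shut, it hides the bolt's thumb piece.
- passive_leaf (a joint): Left-hand (passive) door, hinged at its left edge: 0 = shut, grows as it opens towards the robot, stop at 1.95 rad. It is held shut by its bolt until this is drawn down; the same stiff hinge.
- bolt (a joint): Flush bolt on the inside of the left-hand door at its free edge: 0 = up, its rod standing 16 mm above the door behind the head rail; grows as it is pushed down, 0.024 m = fully down, door free. Pushing takes about 5 N; it stays where it is left.
- active_leaf_handle (a point): Grasp point on the right-hand door's handle: an upright round steel bar, 12 mm thick, 120 long, its axis 38 mm before the door's face and 35 mm from its free edge (105 from the hinge line). The point is on the axis 20 mm below the bar's free upper end, z = 234 mm; the posts are 30 and 80 mm below it, so fingers can turn about the bar here. Axes turn with the door, the cupboard's when shut.
- passive_leaf_handle (a point): The same point on the left-hand door's like handle (the two bars stand 70 mm apart when shut).
- bolt_thumb (a point): Point to press on the bolt's thumb piece: top face of a level steel bar, 18 mm deep (x), 12 high, standing out into the right-hand opening behind the right-hand door. Bolt up, it lies at x = 25, y = -22, z = 210 mm in the cupboard's frame; it goes down 24 mm. The bar runs on 14 mm to the right of it; the left door's edge is 23 mm to the left.
- tape_measure: Bystander: yellow tape measure, 34x79x64 mm, origin under its centre; leave alone.
- bolt_jar: Bystander: clear jar with red lid, 62 mm across, 80 mm high, origin under its centre; leave alone.
- screw_box: Bystander: cardboard screw box, 70x110x45 mm, lying on the bench before the cupboard, low enough for the doors to pass over it; origin under its centre; leave alone.

How it is judged:
On the way, in this order (a step that is already met when the one before it is completed fails the run):
1. the right-hand door is swung open while the left-hand one is still bolted shut (value of joint active_leaf above 0.9 rad and value of joint bolt below 0.006 m and value of joint passive_leaf below 0.1 rad), for 0.1 s.
2. the bolt is pushed down with the left-hand door still shut (value of joint bolt above 0.018 m and value of joint passive_leaf below 0.3 rad), for 0.1 s.
3. the left-hand door is swung open (value of joint passive_leaf above 1.2 rad), for 0.1 s.
At the end, for the whole second after the job is handed in: Both doors stand still at least 1.2 rad (69 degrees) open and the bolt is at least 18 of its 24 mm down (value of joint each of active_leaf, passive_leaf above 1.2 rad and value of joint bolt above 0.018 m and velocity of joint active_leaf between -0.05 and 0.05 rad/s and velocity of joint passive_leaf between -0.05 and 0.05 rad/s); the robot touches nothing.
It fails at once if the tape measure, the jar or the cardboard box is moved by more than 25 mm or tipped (distance of any of tape_measure, bolt_jar, screw_box from where it was at the start of the episode above 0.025 m or angle between any of tape_measure, bolt_jar, screw_box's own z axis and vertical above 0.5 rad).
It also fails if it takes over 64 s, if anything falls off the work surface, if the arm or the gripper's body presses on something with over 40 N, if the wrist force passes 120 N, or if a joint passes its speed limit or range.

## Robot

A 6-joint arm with a two-finger parallel gripper is mounted at the origin on a cart in front of the work surface, level with it; the furniture and walls round the work are solid. World frame = base frame: x ahead of the robot, y to its left, z up, the work surface at z = 0. Lengths are in m, angles in rad, forces in N, time in s.
With the tool pointing down it reaches from about 0.35 to 0.775 m from the base axis. Payload 7.3 kg.
Tool frame: the origin (TCP) lies at the very end of the fingers, on their centre line; the grasp point (between the pads) lies 19 mm behind it; z points along the fingers, y is the line along which they close (so a half turn about z gives the same grasp; the last joint's range is limited). The gripper opens to 92 mm and grips with 3 to 60 N. Pads are 19 mm wide; open, the fingers measure 130 mm over their backs; the gripper's body (75 mm by 190 mm) begins 47 mm behind the grasp point.
Start: joints at [-1.285, 0.342, 1.524, -0, 1.275, -0.146], TCP at [0.22, -0.477, 0.187] pointing down, gripper open.
Joint ranges: [-2.53, 2.53], [-0.77, 2.02], [0.04, 2.7], [-1, 4.14], [0.28, 2.66], [-3.11, 3.11]. Speed limits (rad/s): [2.57, 2.57, 3.14, 3.14, 3.14, 3.14].

## Interface

Orientations are given as [roll, pitch, yaw] about the fixed x, y, z axes, in that order (R = Rz(yaw) Ry(pitch) Rx(roll)).
In Python, from cell import robot gives the robot as it stands.
- The arm moves only by the tool apply_moves, never from a script. Its argument "motion" is text: rows parted by semicolons, each of 7 numbers parted by spaces: the opening in per cent of the stroke, from 0 (shut) to 100 (fully open), then the shift along the tool's x, y, z in cm, then the turn, a rotation vector about the tool's x, y, z in rad. A call has 1 to 20 rows; each row shifts and turns the commanded pose from where the row before left it, along the tool's axes as they then stand; what a row does not reach is not made up. A row lasts 1/8 s, in which the tool goes at most 62.5 mm and 10.7 degrees, less where a joint would pass 70% of its speed; a pose out of reach is approached as far as the arm can. A call with a gripper value outside its range is refused whole. The fingers move at their own pace and stop on an object; "force" is the grip in N (left out, the last holds). Time passes only in rows, so rows that do not move let the fingers close. It gives the time, the measured TCP pose, the force, the opening and the grip force at its end, in the units of the state.
- robot.observe(): the state, without advancing time (a new reading comes with each control period).
- robot.read_camera(name): name is "scene" or "side" or "wrist"; returns a dict with "img" (400x640x3 uint8, red, green, blue), "fovy" (degrees; the focal length in pixels is half the picture's height over the tangent of half this angle, whatever the lens; pixels are square), "cx", "cy" (the principal point, pixels), "R" (3x3) and "t" (3): a world point X has camera coordinates R X + t; the wrist camera has in their place "hand_eye" (4x4, takes a point from camera to tool coordinates, whose origin is the TCP and whose axes are the flange's). Camera axes: x right, y down, z forward; pixel columns grow to the right and rows downward; lengths in m; the calibration is good to about 2 mm. A picture is of the moment at which its call begins: read the wrist's pose just before it. There is no depth.
- robot.hand_in(): hands the job in; it is judged then, once.
Trained networks look in a picture, given as the dict that the camera call returned (one of the last four; its "shot" number tells which), for a name from the list of things; names that differ only in an ending like _2 or _b are one class to them, and where a whole thing is asked for, a point or a joint stands for the part that bears it (a point fixed in the world has none). Each returns a list of dicts, best first, with "score" (0 to 1); they miss things now and then, are a little off and sometimes report something else, mostly with a low value. They report only what shows in the picture. A call takes as long as a camera call.
- robot.search_frame(target, picture): "centre" ([x, y, z] in m, in world coordinates, good to about 4 mm: the middle of the surface that is visible of it).
- robot.trace(target, picture): "pixels" (400x640 bool, what is visible of it).
The state is a dict: "time": time; "qpos": joint angles; "qvel": joint speeds; "joint_efforts": joint torques, N m; "tool_pos": TCP position; "tool_rot": TCP orientation; "contact_force": force on the tool from outside, world axes, zero at the start; "torque": the same for the moment, N m; "opening": finger opening in m; "grip_force": force on a finger pad.
Only numpy, scipy, OpenCV 4.12 (cv2) and the standard library are available. Lean on these libraries where they do the work, as an engineer would, in place of code of your own. Each camera call takes 0.05 s, during which the arm holds its last target. There are 200 camera calls.

## Working session

There is one attempt and no reset: what is moved stays moved. The work goes in short steps, Python scripts to look and compute and a tool call to move; the robot and the scene stay as the last step left them, time stands still between calls to the robot, and variables do not carry over. Pictures are saved under pics/ and viewed, at most 10 in all, crops included, and the job is handed in when it is done.

Besides the shell and the picture viewer there is one more tool, called after "Call:" as name(argument=value, ...) on one line, values as JSON. apply_moves: Moves the arm, as the interface text tells. Its arguments: {"type":"object","properties":{"motion":{"type":"string"},"force":{"type":"number"}},"required":["motion"]}

```bash
mkdir -p pics; ls; python3 - <<'E'
from cell import robot
import cv2,numpy as np
for n in ["scene","side"]:
    p=robot.read_camera(n); cv2.imwrite(f"pics/{n}0.png",p["img"][:,:,::-1])
    print(n,p["fovy"],p["cx"],p["cy"],np.round(p["R"],3).tolist(),np.round(p["t"],3).tolist(), np.round(-p["R"].T@p["t"],3))
    for t in ["cupboard","active_leaf_handle","passive_leaf_handle","head_rail","tape_measure","bolt_jar","screw_box","bolt_thumb","active_leaf"]:
        r=robot.search_frame(t,p); print(t,[(np.round(d["centre"],3).tolist(),round(d["score"],2)) for d in r[:3]])
s=robot.observe(); print(s)
E
```

```text
pics
scene 54.88560236515193 322.93064438287865 209.2305765586277 [[-0.582, -0.813, 0.021], [-0.351, 0.228, -0.908], [0.733, -0.536, -0.418]] [0.286, 0.343, 0.988] [-0.438  0.684  0.718]
cupboard [([0.571, 0.1, 0.186], 0.9), ([0.434, 0.061, 0.037], 0.57)]
active_leaf_handle [([0.557, 0.003, 0.17], 0.65), ([0.351, 0.381, 0.055], 0.52)]
passive_leaf_handle [([0.57, 0.13, 0.165], 0.82), ([0.57, 0.104, 0.19], 0.62)]
head_rail [([0.57, 0.102, 0.189], 0.61)]
tape_measure []
bolt_jar [([0.354, 0.377, 0.057], 0.77)]
screw_box [([0.43, 0.059, 0.038], 0.89)]
bolt_thumb []
active_leaf [([0.554, 0.003, 0.167], 0.78)]
side 52.68947127030977 313.650496591822 195.40651375483833 [[0.913, -0.408, 0.005], [-0.155, -0.36, -0.92], [0.377, 0.839, -0.392]] [-0.459, 0.24, 1.274] [-0.024 -1.17   0.722]
cupboard [([0.613, -0.085, 0.194], 0.72)]
active_leaf_handle [([0.555, -0.017, 0.164], 0.64)]
passive_leaf_handle [([0.563, 0.138, 0.224], 0.54)]
head_rail [([0.61, -0.085, 0.191], 0.95)]
tape_measure [([0.44, -0.386, 0.044], 0.81)]
bolt_jar [([0.364, 0.347, 0.054], 0.48)]
screw_box []
bolt_thumb [([0.557, -0.015, 0.173], 0.67)]
active_leaf [([0.557, -0.013, 0.172], 0.77)]
{'time': 1.0, 'qpos': array([-1.28501963e+00,  3.42009470e-01,  1.52409831e+00,  6.35481094e-06,
        1.27539289e+00, -1.45958940e-01]), 'qvel': array([ 0.00112628, -0.00033761,  0.00026376,  0.00115589, -0.00062051,
       -0.001117  ]), 'joint_efforts': array([-5.38631357e-04, -4.31141138e+01, -2.44479650e+01,  7.17213820e-02,
        4.85851883e-02,  1.81208026e-05]), 'tool_pos': array([ 0.21973428, -0.47683235,  0.18693618]), 'tool_rot': array([3.14150077e+00, 7.36265491e-06, 4.31733787e-01]), 'contact_force': array([ 0.66300881, -0.01999606,  0.1021994 ]), 'torque': array([ 0.01493777, -0.02390202, -0.01761848]), 'grip_force': 0.0, 'opening': 0.09163335174743654}
```

View pics/scene0.png

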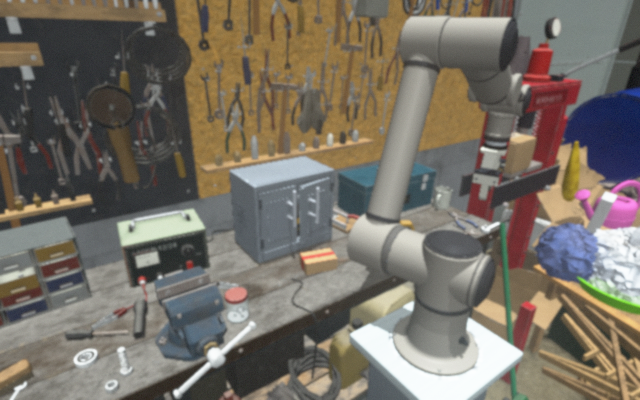

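View pics/side0.png

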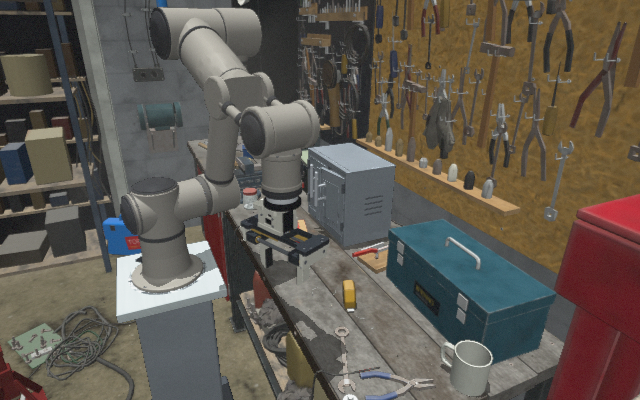

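```bash
python3 - <<'E'
import cv2,numpy as np
a=cv2.imread("pics/scene0.png")[145:275,220:350]; b=cv2.imread("pics/side0.png")[135:265,295:425]
im=np.hstack([cv2.resize(a,(400,520)if 0 else (399,399),interpolation=cv2.INTER_CUBIC),cv2.resize(b,(399,399),interpolation=cv2.INTER_CUBIC)])
cv2.imwrite("pics/crop1.png",im)
E
```

```text
(no output)
```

View pics/crop1.png

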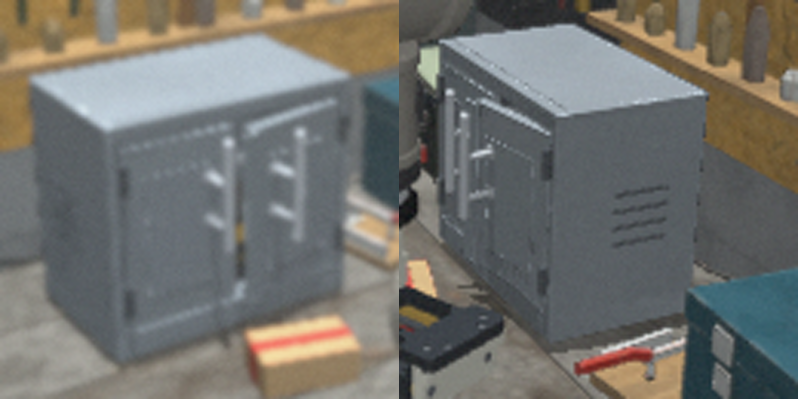

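```bash
cat > h.py <<'E'
import numpy as np,cv2
from cell import robot
from scipy.spatial.transform import Rotation as Ro
def proj(p,X):
    c=np.asarray(X)@p["R"].T+p["t"]; f=200/np.tan(np.radians(p["fovy"])/2)
    return np.c_[f*c[:,0]/c[:,2]+p["cx"],f*c[:,1]/c[:,2]+p["cy"]]
def toW(q,P):  # cupboard -> world
    P=np.atleast_2d(P); c,s=np.cos(q[2]),np.sin(q[2])
    return np.c_[q[0]+c*P[:,0]-s*P[:,1],q[1]+s*P[:,0]+c*P[:,1],P[:,2]]
def aleaf(th,P): # point of right door (shut coords) at angle th; opens to -x
    P=np.atleast_2d(P); x,y=P[:,0],P[:,1]+.14; c,s=np.cos(th),np.sin(th)
    return np.c_[c*x-s*y,-.14+s*x+c*y,P[:,2]]
def pleaf(th,P):
    P=np.atleast_2d(P); A=aleaf(th,P*[1,-1,1]); return A*[1,-1,1]
E
python3 - <<'E'
from h import *
from scipy.optimize import least_squares
ps=robot.read_camera("scene");pd=robot.read_camera("side")
W=.155;H=.285
o=dict(fl=(0,W,H),bl=(.19,W,H),fr=(0,-W,H),br=(.19,-W,H),fl0=(0,W,0),bl0=(.19,W,0),fr0=(0,-W,0),ph=(-.038,.035,.254))
S=dict(fl=(254.9,187.4),bl=(230.4,170.1),fr=(334,169.8),br=(306.3,156.4),fl0=(259.4,263),bl0=(235.6,242.8),ph=(294.3,189.9))
D=dict(fl=(308.4,148),bl=(352.3,143.1),fr=(345.8,172.5),br=(395.4,166),fr0=(343.9,249),ph=(311.3,164.3))
ah=[-.038,-.035,.254]
def r(q):
    e=[]
    for p,M,a in((ps,S,(317.8,186.7)),(pd,D,(315.9,171.5))):
        X=np.vstack([toW(q,[o[k] for k in M]),toW(q,aleaf(q[3],ah))])
        e.append(proj(p,X)-np.array(list(M.values())+[a]))
    return np.vstack(e)
s=least_squares(lambda q:r(q).ravel(),[.57,.05,0,.1],loss="soft_l1")
print(s.x,np.round(r(s.x),1).tolist())
q=s.x
print("handle world",toW(q,aleaf(q[3],[-.038,-.035,.234])),toW(q,[-.038,.035,.234]), "thumb",toW(q,[.025,-.022,.21]))
for t in ["tape_measure","bolt_jar","screw_box"]:
    for p in(ps,pd): print(t,[(np.round(d["centre"],3).tolist(),round(d["score"],2)) for d in robot.search_frame(t,p)[:2]])
E
```

```text
[ 0.57011329  0.05230498 -0.00887328  0.1572057 ] [[-0.4, -0.9], [-0.6, -0.8], [1.7, -0.5], [-0.2, -0.8], [-0.4, 2.5], [0.4, -0.7], [0.4, 2.1], [-0.2, 2.1], [-0.1, -1.0], [-0.4, -1.2], [0.2, -0.2], [0.7, -1.1], [-0.9, 0.7], [0.3, 0.9], [0.3, 1.1]]
handle world [[0.51577048 0.01054149 0.234     ]] [[0.53242535 0.08764078 0.234     ]] thumb [[0.5949171  0.03008402 0.21      ]]
tape_measure []
tape_measure [([0.441, -0.385, 0.044], 0.94)]
bolt_jar [([0.352, 0.374, 0.055], 0.95)]
bolt_jar [([0.362, 0.35, 0.056], 0.76)]
screw_box [([0.433, 0.06, 0.038], 0.87)]
screw_box [([0.476, 0.043, 0.047], 0.57), ([0.606, -0.088, 0.192], 0.27)]
```

```bash
cat >> h.py <<'E'
Q=np.array([.5701,.0523,-.0089])
def pose():
    s=robot.observe(); return s["tool_pos"],Ro.from_euler("xyz",s["tool_rot"]),s
def plan(wps,grip,step=.04,ang=.16,p=None,R=None):
    """wps: (pos, rpy); prints rows"""
    if p is None: p,R,_=pose()
    rows=[]
    for P,e in wps:
        P=np.asarray(P,float); Rt=Ro.from_euler("xyz",e) if not isinstance(e,Ro) else e
        w=(R.inv()*Rt).as_rotvec(); d=P-p; n=max(1,int(np.ceil(max(np.linalg.norm(d)/step,np.linalg.norm(w)/ang))))
        for i in range(n):
            Rn=R*Ro.from_rotvec(w/n); rows.append(np.r_[R.inv().apply(d/n)*100,w/n]); p=p+d/n; R=Rn
        p=P.copy()
    print(len(rows)); print("; ".join(f"{grip} "+" ".join(f"{v:.2f}".rstrip('0').rstrip('.').replace('-0','-0') if abs(v)>.004 else "0" for v in r) for r in rows))
E
python3 - <<'E'
from h import *
D=(np.pi,0,0)
p,R,s=pose()
plan([((.3,-.35,.34),(np.pi,0,.3)),((.5158,.0105,.31),D),((.5158,.0105,.28),D)],40)
E
```

```text
18
40 2.1 -1.36 -2.55 0 0 0.02; 40 2.07 -1.41 -2.55 0 0 0.02; 40 2.04 -1.45 -2.55 0 0 0.02; 40 2.01 -1.49 -2.55 0 0 0.02; 40 1.97 -1.54 -2.55 0 0 0.02; 40 1.94 -1.58 -2.55 0 0 0.02; 40 2.84 -2.55 0.27 0 0 0.03; 40 2.77 -2.63 0.27 0 0 0.03; 40 2.7 -2.7 0.27 0 0 0.03; 40 2.62 -2.77 0.27 0 0 0.03; 40 2.55 -2.85 0.27 0 0 0.03; 40 2.47 -2.91 0.27 0 0 0.03; 40 2.39 -2.98 0.27 0 0 0.03; 40 2.31 -3.04 0.27 0 0 0.03; 40 2.22 -3.11 0.27 0 0 0.03; 40 2.14 -3.17 0.27 0 0 0.03; 40 2.05 -3.22 0.27 0 0 0.03; 40 0 0 3 0 0 0
```

Call:
apply_moves(motion="40 2.1 -1.36 -2.55 0 0 0.02; 40 2.07 -1.41 -2.55 0 0 0.02; 40 2.04 -1.45 -2.55 0 0 0.02; 40 2.01 -1.49 -2.55 0 0 0.02; 40 1.97 -1.54 -2.55 0 0 0.02; 40 1.94 -1.58 -2.55 0 0 0.02; 40 2.84 -2.55 0.27 0 0 0.03; 40 2.77 -2.63 0.27 0 0 0.03; 40 2.7 -2.7 0.27 0 0 0.03; 40 2.62 -2.77 0.27 0 0 0.03; 40 2.55 -2.85 0.27 0 0 0.03; 40 2.47 -2.91 0.27 0 0 0.03; 40 2.39 -2.98 0.27 0 0 0.03; 40 2.31 -3.04 0.27 0 0 0.03; 40 2.22 -3.11 0.27 0 0 0.03; 40 2.14 -3.17 0.27 0 0 0.03; 40 2.05 -3.22 0.27 0 0 0.03; 40 0 0 3 0 0 0", force=10)

```text
time: 3.65
tool_pos: [0.5179, 0.0124, 0.281]
tool_rot: [-3.142, -0.004, -0.015]
contact_force: [-0.3, -2.0, -1.2]
opening: 0.037
grip_force: 0.0
```

```bash
python3 - <<'E'
from h import *
p,R,s=pose(); print(p,s["tool_rot"],s["qpos"],s["opening"])
w=robot.read_camera("wrist"); cv2.imwrite("pics/w1.png",w["img"][:,:,::-1])
print(w["fovy"],w["cx"],w["cy"],np.round(w["hand_eye"],3).tolist())
H=np.array(w["hand_eye"])
T=np.eye(4);T[:3,:3]=R.as_matrix();T[:3,3]=p
C=np.linalg.inv(T@H); v=dict(w);v["R"]=C[:3,:3];v["t"]=C[:3,3]
print(proj(v,np.vstack([toW(Q,aleaf(.157,[-.038,-.035,.254])),toW(Q,[-.038,.035,.254]),toW(Q,[0,0,.285])])))
E
```

```text
[0.51788078 0.01244507 0.28101582] [-3.14156068 -0.00428759 -0.01539064] [-1.24343381e-01  2.70333296e-01  1.36749611e+00  4.99273851e-04
  1.49950457e+00  1.46180901e+00] 0.036992146944314054
68.5617242140759 317.5082850800757 193.1656614937536 [[0.001, -0.956, -0.292, 0.081], [1.0, 0.001, -0.0, 0.0], [0.0, -0.292, 0.956, -0.198], [0.0, 0.0, 0.0, 1.0]]
[[319.71603686 209.69081342]
 [223.23846803 191.47634809]
 [255.98534978 149.37700073]]
```

View pics/w1.png

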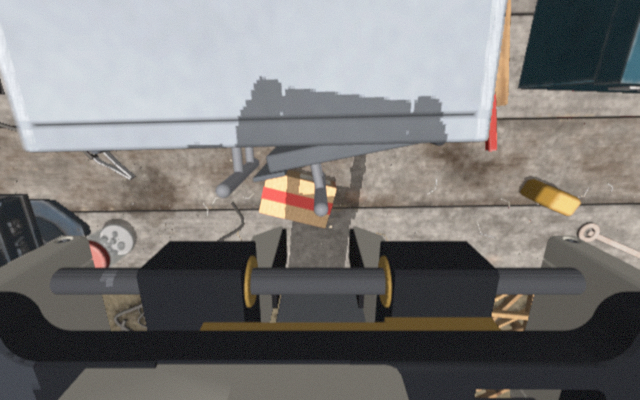

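Call:
apply_moves(motion="40 -0.2 0.2 2 0 0 0.015; 40 0 0 2 0 0 0; 40 0 0 2 0 0 0; 5 0 0 0 0 0 0; 5 0 0 0 0 0 0; 5 0 0 0 0 0 0; 5 0 0 0 0 0 0", force=12)

```text
time: 4.58
tool_pos: [0.5141, 0.0084, 0.2209]
tool_rot: [3.141, -0.001, -0.033]
contact_force: [-1.2, -0.4, -0.3]
opening: 0.0057
grip_force: 0.0
```

```bash
python3 - <<'E'
from h import *
p,R,s=pose(); print(p,s["tool_rot"],s["opening"],s["grip_force"],s["qpos"])
h=np.array([-.038,-.035,0])
hinge=toW(Q,[0,-.14,0])[0]; rel=(p-hinge)[:2]; a0=toW(Q,aleaf(0,h))[0]-hinge
th0=np.arctan2(a0[1],a0[0])
th=(np.arctan2(rel[1],rel[0])-th0); print("th",th,np.linalg.norm(rel))
t1=np.linspace(th,1.75,21)[1:]
w=[]
for t in t1:
    g=toW(Q,aleaf(t,h))[0]; w.append((np.r_[g[:2],p[2]],R))
plan(w,5,step=.05)
E
```

```text
[0.51413627 0.00840494 0.22086933] [ 3.14135145e+00 -1.16592467e-03 -3.32000554e-02] 0.005682407336035192 0.0 [-1.32697406e-01  2.96302193e-01  1.49469373e+00 -1.27297851e-04
  1.34941261e+00  1.47132700e+00]
th 0.1792649616912807 0.11058538204890986
20
5 -0.78 0.4 0 0 0 0; 5 -0.69 0.54 0 0 0 0; 5 -0.64 0.6 0 0 0 0; 5 -0.59 0.64 0 0 0 0; 5 -0.54 0.69 0 0 0 0; 5 -0.49 0.73 0 0 0 0; 5 -0.43 0.77 0 0 0 0; 5 -0.37 0.8 0 0 0 0; 5 -0.3 0.82 0 0 0 0; 5 -0.24 0.84 0 0 0 0; 5 -0.17 0.86 0 0 0 0; 5 -0.1 0.87 0 0 0 0; 5 -0.03 0.88 0 0 0 0; 5 0.04 0.88 0 0 0 0; 5 0.1 0.87 0 0 0 0; 5 0.17 0.86 0 0 0 0; 5 0.24 0.84 0 0 0 0; 5 0.3 0.82 0 0 0 0; 5 0.37 0.8 0 0 0 0; 5 0.43 0.76 0 0 0 0
```

```bash
python3 - <<'E'
from h import *
w=robot.read_camera("wrist"); cv2.imwrite("pics/w2.png",w["img"][:,:,::-1])
p,R,s=pose()
T=np.eye(4);T[:3,:3]=R.as_matrix();T[:3,3]=p
C=np.linalg.inv(T@np.array(w["hand_eye"])); v=dict(w);v["R"]=C[:3,:3];v["t"]=C[:3,3]
for th in (.1,.157,.2,.25): print(th,proj(v,toW(Q,aleaf(th,[-.038,-.035,.254]))))
print(proj(v,np.vstack([toW(Q,[-.038,.035,.254]),p])))
E
```

```text
0.1 [[308.80278661 229.28601815]]
0.157 [[313.83060934 237.63883008]]
0.2 [[317.8993899  243.66577968]]
0.25 [[322.91425761 250.37236615]]
[[184.81593986 216.23665441]
 [317.36596734 219.72150113]]
```

View pics/w2.png

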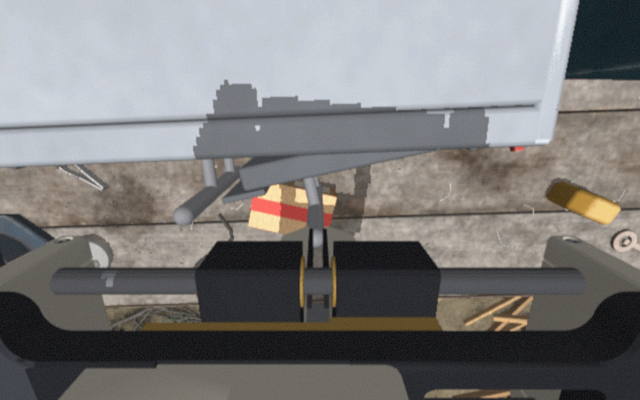

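Call:
apply_moves(motion="0 0 0 0 0 0 0; 0 0 0 0 0 0 0; 0 0 0 0 0 0 0", force=12)

```text
time: 5.0
tool_pos: [0.5139, 0.0085, 0.2203]
tool_rot: [3.142, -0.0, -0.033]
contact_force: [-0.6, 0.0, 0.7]
opening: 0.0006
grip_force: 0.4
```

```bash
python3 - <<'E'
from h import *
w=robot.read_camera("wrist"); cv2.imwrite("pics/w3.png",cv2.resize(w["img"][180:330,230:410,::-1],(720,600),interpolation=cv2.INTER_CUBIC))
E
```

```text
(no output)
```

View pics/w3.png

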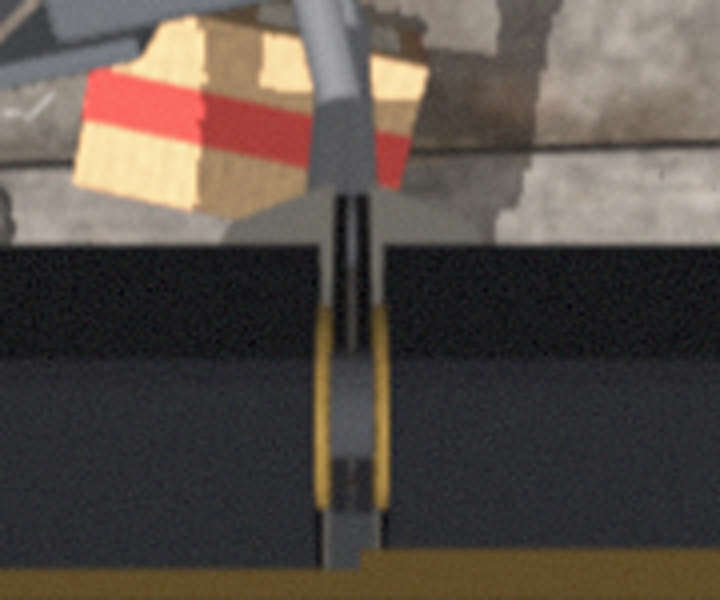

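Call:
apply_moves(motion="40 0 0 -0.2 0 0 0; 40 0 0 0 0 0 0; 40 0 0 0 0 0 0; 40 0.6 0 0 0 0 0; 40 0.6 0 0 0 0 0; 40 0 0 0 0 0 0; 0 0 0 0 0 0 0; 0 0 0 0 0 0 0; 0 0 0 0 0 0 0; 0 0 0 0 0 0 0; 0 0 0 0 0 0 0", force=12)

```text
time: 6.42
tool_pos: [0.5258, 0.0081, 0.2222]
tool_rot: [3.141, -0.0, -0.033]
contact_force: [-0.2, -0.2, 0.1]
opening: 0.0005
grip_force: 0.0
```

Call:
apply_moves(motion="60 0 0 0 0 0 0; 60 0 0 0 0 0 0; 60 0 0 0 0 0 0; 60 0 0 0 0 0 0")

```text
time: 6.92
tool_pos: [0.5259, 0.0081, 0.2222]
tool_rot: [3.142, 0.0, -0.033]
contact_force: [-0.2, 0.0, 0.2]
opening: 0.0358
grip_force: 0.0
```

```bash
python3 - <<'E'
from h import *
w=robot.read_camera("wrist"); s=robot.read_camera("side");c=robot.read_camera("scene")
a=cv2.resize(w["img"][130:330,200:440,::-1],(480,400),interpolation=cv2.INTER_CUBIC)
b=cv2.resize(c["img"][150:250,250:330,::-1],(320,400),interpolation=cv2.INTER_CUBIC)
cv2.imwrite("pics/w4.png",np.hstack([a,b]))
p,R,st=pose(); print(p,st["tool_rot"],st["opening"])
T=np.eye(4);T[:3,:3]=R.as_matrix();T[:3,3]=p
C=np.linalg.inv(T@np.array(w["hand_eye"])); v=dict(w);v["R"]=C[:3,:3];v["t"]=C[:3,3]
for th in (0,.05,.1,.157,.2,.25,.3): print(th,np.round([proj(x,toW(Q,aleaf(th,[-.038,-.035,.254])))[0] for x in (v,s,c)],1).tolist())
print(np.round([proj(x,toW(Q,[-.038,.035,.254]))[0] for x in (v,s,c)],1).tolist())
for n in("wrist","side","scene"):
    x=dict(wrist=w,side=s,scene=c)[n]
    for t in("active_leaf_handle","active_leaf"): print(n,t,[(np.round(d["centre"],3).tolist(),round(d["score"],2)) for d in robot.search_frame(t,x)[:2]])
E
```

```text
[0.52585711 0.00809106 0.2221977 ] [ 3.14149735e+00 -3.44416888e-05 -3.31523143e-02] 0.04800848567095297
0 [[301.6, 230.8], [319.6, 171.3], [313.0, 187.7]]
0.05 [[305.1, 238.4], [318.5, 171.7], [314.4, 188.1]]
0.1 [[309.1, 245.7], [317.4, 172.1], [315.9, 188.4]]
0.157 [[314.0, 253.7], [316.2, 172.6], [317.6, 188.8]]
0.2 [[317.9, 259.5], [315.4, 173.0], [318.9, 189.1]]
0.25 [[322.8, 265.9], [314.5, 173.4], [320.5, 189.3]]
0.3 [[328.0, 272.0], [313.6, 173.9], [322.1, 189.6]]
[[188.5, 233.2], [311.6, 165.3], [294.7, 192.0]]
wrist active_leaf_handle [([0.554, 0.012, 0.254], 0.66)]
wrist active_leaf [([0.552, 0.015, 0.256], 0.58)]
side active_leaf_handle [([0.556, -0.017, 0.165], 0.91)]
side active_leaf [([0.557, -0.015, 0.17], 0.86)]
scene active_leaf_handle [([0.556, 0.006, 0.166], 0.87)]
scene active_leaf [([0.552, 0.005, 0.164], 0.77), ([0.443, -0.349, 0.036], 0.47)]
```

View pics/w4.png

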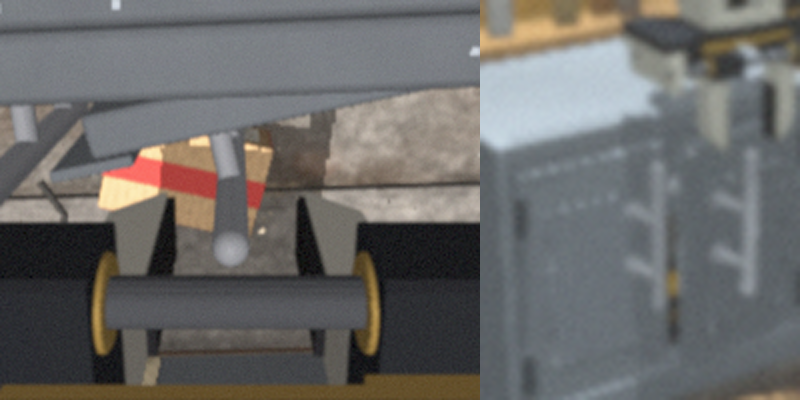

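```bash
python3 - <<'E'
from h import *
s=robot.read_camera("side");c=robot.read_camera("scene")
p,R,st=pose();print(st["opening"])
for d in (0,-.02,-.035,-.05):
    X=np.array([p+R.apply([0,y,d]) for y in(-.0276,.0276)]); print(d,"scene",np.round(proj(c,X),1).tolist(),"side",np.round(proj(s,X),1).tolist())
R0=Ro.from_euler("xyz",[np.pi,0,.4317]); p0=np.array([.2197,-.4768,.1869])
for d in (0,-.035): print("start side",np.round(proj(s,[p0+R0.apply([0,y,d]) for y in(-.055,.055)]),1).tolist())
a=cv2.resize(c["img"][160:220,270:350,::-1],(400,300),interpolation=cv2.INTER_CUBIC)
b=cv2.resize(s["img"][130:190,280:360,::-1],(400,300),interpolation=cv2.INTER_CUBIC)
i0=cv2.imread("pics/side0.png")[230:290,240:340]; i0=cv2.resize(i0,(500,300),interpolation=cv2.INTER_CUBIC)
cv2.imwrite("pics/w5.png",np.vstack([np.hstack([a,b]),np.hstack([i0,np.zeros((300,300,3),np.uint8)])]))
E
```

```text
0.055500318587942674
0 scene [[309.3, 198.3], [323.2, 195.0]] side [[316.1, 178.5], [322.3, 183.8]]
-0.02 scene [[309.3, 192.7], [323.4, 189.4]] side [[316.1, 173.1], [322.4, 178.3]]
-0.035 scene [[309.3, 188.4], [323.5, 185.2]] side [[316.1, 169.0], [322.4, 174.1]]
-0.05 scene [[309.3, 184.0], [323.6, 181.0]] side [[316.2, 164.9], [322.5, 169.9]]
start side [[267.5, 279.5], [303.3, 299.7]]
start side [[266.9, 266.3], [303.2, 285.9]]
```

View pics/w5.png

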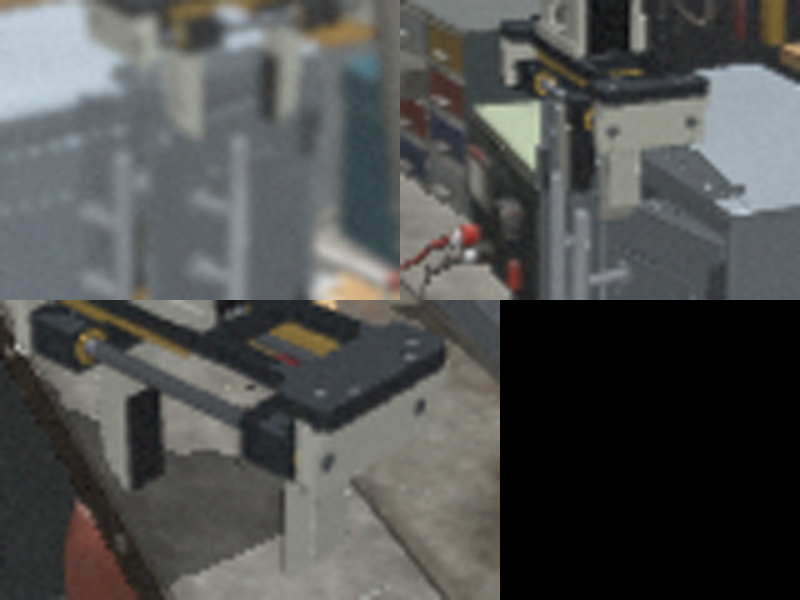

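Call:
apply_moves(motion="40 -0.5 -0.1 -0.3 0 0 0; 40 -0.4 0 0 0 0 0; 40 0 0 1 0 0 0; 40 0 0 1 0 0 0; 40 0 0 0.8 0 0 0; 0 0 0 0 0 0 0; 0 0 0 0 0 0 0; 0 0 0 0 0 0 0; 0 0 0 0 0 0 0; 0 0 0 0 0 0 0", force=12)

```text
time: 8.72
tool_pos: [0.5169, 0.0099, 0.1975]
tool_rot: [-3.141, -0.0, -0.033]
contact_force: [-1.6, 3.1, 1.2]
opening: 0.0112
grip_force: 12.0
```

```bash
cat >> h.py <<'E'
def arc(side,t1,n,grip,tc=True):
    p,R,s=pose(); sg=-1 if side=="a" else 1; f=aleaf if side=="a" else pleaf
    h=np.array([-.038,sg*.035,0]); hg=toW(Q,[0,sg*.14,0])[0]; a0=toW(Q,f(0,h))[0]-hg; rel=p-hg
    th=(np.arctan2(rel[1],rel[0])-np.arctan2(a0[1],a0[0]))*(-sg); th=(th+np.pi)%(2*np.pi)-np.pi
    r=np.linalg.norm(rel[:2]); print("th",th,"r",r); k=r/np.linalg.norm(a0[:2])
    w=[]
    for t in np.linspace(th,t1,n+1)[1:]:
        g=hg+k*(toW(Q,f(t,h))[0]-hg); w.append((np.r_[g[:2],p[2]],R))
    plan(w,grip,step=.05)
E
python3 - <<'E'
from h import *
arc("a",1.78,20,0); print(pose()[2]["qpos"])
E
```

```text
th 0.15107480212156732 r 0.1105390512663112
20
0 -0.76 0.48 0 0 0 0; 0 -0.72 0.54 0 0 0 0; 0 -0.67 0.6 0 0 0 0; 0 -0.62 0.65 0 0 0 0; 0 -0.57 0.7 0 0 0 0; 0 -0.51 0.74 0 0 0 0; 0 -0.45 0.78 0 0 0 0; 0 -0.38 0.82 0 0 0 0; 0 -0.31 0.84 0 0 0 0; 0 -0.24 0.87 0 0 0 0; 0 -0.17 0.88 0 0 0 0; 0 -0.1 0.89 0 0 0 0; 0 -0.03 0.9 0 0 0 0; 0 0.05 0.9 0 0 0 0; 0 0.12 0.89 0 0 0 0; 0 0.19 0.88 0 0 0 0; 0 0.26 0.86 0 0 0 0; 0 0.33 0.84 0 0 0 0; 0 0.4 0.81 0 0 0 0; 0 0.46 0.77 0 0 0 0
[-1.29689671e-01  3.18755282e-01  1.52819615e+00  6.75689105e-04
  1.29436905e+00  1.47384913e+00]
```

Call:
apply_moves(motion="0 -0.76 0.48 0 0 0 0; 0 -0.72 0.54 0 0 0 0; 0 -0.67 0.6 0 0 0 0; 0 -0.62 0.65 0 0 0 0; 0 -0.57 0.7 0 0 0 0; 0 -0.51 0.74 0 0 0 0; 0 -0.45 0.78 0 0 0 0; 0 -0.38 0.82 0 0 0 0; 0 -0.31 0.84 0 0 0 0; 0 -0.24 0.87 0 0 0 0; 0 -0.17 0.88 0 0 0 0; 0 -0.1 0.89 0 0 0 0; 0 -0.03 0.9 0 0 0 0; 0 0.05 0.9 0 0 0 0; 0 0.12 0.89 0 0 0 0; 0 0.19 0.88 0 0 0 0; 0 0.26 0.86 0 0 0 0; 0 0.33 0.84 0 0 0 0; 0 0.4 0.81 0 0 0 0; 0 0.46 0.77 0 0 0 0")

```text
time: 11.22
tool_pos: [0.4747, -0.1462, 0.1972]
tool_rot: [3.142, 0.0, -0.033]
contact_force: [-2.2, 2.3, 4.1]
opening: 0.0114
grip_force: 12.0
```

```bash
python3 - <<'E'
from h import *
arc("a",1.78,1,0); p,R,s=pose(); print(p,s["tool_rot"],s["contact_force"],s["opening"],s["qpos"])
E
```

```text
th 1.7889253057067602 r 0.1108598847555661
1
0 -0.05 -0.08 0 0 0 0
[ 0.47472011 -0.14624975  0.19715462] [ 3.14151931e+00  2.13756390e-04 -3.32346321e-02] [-2.20085056  2.28292006  4.12326973] 0.011391307425359827 [-4.53153277e-01  2.82001934e-01  1.58154626e+00 -1.60957384e-04
  1.27820975e+00  1.15092411e+00]
```

Call:
apply_moves(motion="25 0 0 0 0 0 0; 25 0 0 0 0 0 0; 25 0 0 0 0 0 0; 25 0 0 -2.5 0 0 0; 25 0 0 -2.5 0 0 0; 25 0 0 -3 0 0 0; 0 -1.2 -2.3 0 0 0 0; 0 -1.2 -2.3 0 0 0 0; 0 -1.2 -2.3 0 0 0 0; 0 -1.2 -2.3 0 0 0 0; 0 -1.2 -2.3 0 0 0 0; 0 0 0 0 0 0 -0.174; 0 0 0 0 0 0 -0.174; 0 0 0 0 0 0 -0.174; 0 0 0 0 0 0 -0.174; 0 0 0 0 0 0 -0.174; 0 0 0 0 0 0 -0.174; 0 0 0 0 0 0 -0.174; 0 0 0 0 0 0 -0.174; 0 0 0 0 0 0 -0.174")

```text
time: 13.72
tool_pos: [0.4183, -0.0287, 0.2772]
tool_rot: [3.141, 0.0, 1.539]
contact_force: [0.3, 1.1, -0.4]
opening: 0.0007
grip_force: 0.0
```

```bash
python3 - <<'E'
from h import *
c=robot.read_camera("scene"); sd=robot.read_camera("side")
for t in("active_leaf","bolt_thumb"):
  for x in(c,sd): print(t,[(np.round(d["centre"],3).tolist(),round(d["score"],2)) for d in robot.search_frame(t,x)[:2]])
p,R,s=pose(); print(p,s["tool_rot"],s["qpos"])
E
```

```text
active_leaf [([0.503, -0.091, 0.16], 0.61)]
active_leaf [([0.484, -0.106, 0.171], 0.92)]
bolt_thumb []
bolt_thumb [([0.441, 0.006, 0.045], 0.63)]
[ 0.41833079 -0.02870925  0.27720846] [3.14151075e+00 1.17817473e-04 1.53019173e+00] [-2.51661078e-01  8.13651653e-02  1.61139099e+00 -9.87806992e-05
  1.44873173e+00 -2.11044466e-01]
```

Call:
apply_moves(motion="0 0 0 0 -0.15 0 0; 0 0 0 0 -0.15 0 0; 0 0 0 0 -0.15 0 0; 0 0 0 0 -0.15 0 0")

```text
time: 14.52
tool_pos: [0.4184, -0.0288, 0.2779]
tool_rot: [2.536, 0.0, 1.531]
contact_force: [0.5, -0.2, -0.4]
opening: 0.0005
grip_force: 0.0
```

```bash
python3 - <<'E'
from h import *
p,R,s=pose(); print(p.tolist(),s["tool_rot"].tolist(),s["qpos"].tolist())
E
```

```text
[0.41838880646037596, -0.02877761813813518, 0.2778764928665132] [2.535605480667118, 0.0004377255053304996, 1.5310326563220376] [-0.4574580399369214, -0.31579067402790023, 2.1171997788905905, 0.32659318724892966, 0.8025993769337901, -0.5811566140568241]
```

Call:
apply_moves(motion="0 0 0 0 0 0.15 0; 0 0 0 0 0 0.15 0; 0 0 0 0 0 0 0")

```text
time: 14.9
tool_pos: [0.4166, -0.0323, 0.274]
tool_rot: [2.537, -0.225, 1.674]
contact_force: [0.1, 0.1, -0.9]
opening: 0.0006
grip_force: 0.0
```

```bash
python3 - <<'E'
from h import *
p,R,s=pose(); print(p.tolist(),s["tool_rot"].tolist(),s["qpos"].tolist(),s["time"])
E
```

```text
[0.4165820077663133, -0.03228826620750311, 0.2740396296389867] [2.5373738600930356, -0.2253441656012194, 1.673811875745096] [-0.8019006646935725, -0.21950513119057766, 2.088127253800313, 0.670694479247234, 1.1233606569052423, -1.0875322889085093] 14.9
```

```bash
cat > fk.py <<'E'
import numpy as np
from scipy.spatial.transform import Rotation as Ro
from scipy.optimize import least_squares
LO=np.array([-2.53,-.77,.04,-1,.28,-3.11]);HI=np.array([2.53,2.02,2.7,4.14,2.66,3.11])
def fk(q,k):
    d1,a0,lat,L2,L3,L4,e,c,w=k
    R=Ro.from_euler("z",q[0]);p=np.array([0,0,d1])+R.apply([a0,lat,0])
    R=R*Ro.from_euler("y",q[1]);p=p+R.apply([0,0,L2])
    R=R*Ro.from_euler("y",q[2]);p=p+R.apply([e,0,L3])
    R=R*Ro.from_euler("z",q[3])*Ro.from_euler("y",q[4])
    R=R*Ro.from_euler("z",q[5]+c);p=p+R.apply([0,0,L4])+0*w
    return p,R
E
cat > fit.py <<'E'
from fk import *
D=[([.2197,-.4768,.1869],[3.1415,0,.4317],[-1.285,.34201,1.5241,0,1.27539,-.14596]),
([.51788,.012445,.281016],[-3.14156,-.00429,-.01539],[-.124343,.270333,1.367496,.0005,1.499505,1.461809]),
([.514136,.008405,.220869],[3.14135,-.00117,-.0332],[-.132697,.2963,1.494694,-.0001,1.349413,1.471327]),
([.47472,-.14625,.197155],[3.14152,.0002,-.03323],[-.453153,.282,1.581546,-.0002,1.27821,1.150924]),
([.41833,-.028709,.277208],[3.14151,.0001,1.53019],[-.251661,.081365,1.611391,-.0001,1.448732,-.211044]),
([.4183888,-.0287776,.2778765],[2.535605,.000438,1.531033],[-.457458,-.315791,2.1172,.326593,.802599,-.581157]),
([.416582,-.032288,.27404],[2.537374,-.225344,1.673812],[-.801901,-.219505,2.088127,.670694,1.123361,-1.087532])]
def r(k):
    o=[]
    for p,e,q in D:
        P,R=fk(q,k); o+=[(P-p),.1*(Ro.from_euler("xyz",e).inv()*R).as_rotvec()]
    return np.concatenate(o)
best=min((least_squares(r,[.2,0,l,.4,.4,.2,0,c,0]) for c in(0,np.pi/2,np.pi,-np.pi/2) for l in(.08,-.08)),key=lambda s:s.cost)
K=best.x
if __name__=="__main__": print(np.round(K,4),best.cost,np.abs(best.fun).max())
E
python3 fit.py
```

```text
[ 2.2300e-01 -1.0000e-04  7.6400e-02  5.0620e-01  3.7970e-01  3.5790e-01
  4.6600e-02  1.5708e+00  0.0000e+00] 1.4750679805654252e-09 3.1558031599515646e-05
```

```bash
cat >> fk.py <<'E'
TIP=.035
def Rtool(a,psi,rho=0):
    """tool pointing horiz azimuth psi, a below horizontal; rho=0: tool y up"""
    z=np.array([np.cos(a)*np.cos(psi),np.cos(a)*np.sin(psi),-np.sin(a)])
    u=np.array([0,0,1.]);y=u-z*(u@z);y/=np.linalg.norm(y);x=np.cross(y,z)
    return Ro.from_matrix(np.c_[x,y,z])*Ro.from_euler("z",rho)
def ik(P,R,K,q0):
    f=lambda q:np.r_[(fk(q,K)[0]-P)*10,(R.inv()*fk(q,K)[1]).as_rotvec()]
    s=least_squares(f,np.clip(q0,LO+1e-3,HI-1e-3),bounds=(LO,HI)); return s.x,np.abs(s.fun).max()
E
python3 - <<'E'
from fit import *; from h import toW,Q,pose
q0=pose()[2]["qpos"]; rng=np.random.default_rng(0)
seeds=[q0]+[LO+(HI-LO)*rng.random(6) for _ in range(25)]
for rho in(0,np.pi):
 for a in(0,.1,.2,.4):
  for psi in(-.15,0,.15,.3):
    R=Rtool(a,psi+Q[2],rho); P=toW(Q,[.028,-.028,.23])[0]+R.apply([0,0,TIP])
    S=[]
    for s in seeds:
        q,e=ik(P,R,K,s)
        if e<1e-3 and not any(np.abs(q-t).max()<.05 for t in S): S.append(q)
    print(rho>1,a,psi,[np.round(q,2).tolist() for q in S])
E
```

```text
False 0 -0.15 []
False 0 0 []
False 0 0.15 []
False 0 0.3 []
False 0.1 -0.15 []
False 0.1 0 []
False 0.1 0.15 [[-0.35, 0.59, 2.46, 2.64, 1.39, -3.1]]
False 0.1 0.3 [[-0.49, 0.59, 2.41, 2.35, 1.37, -3.04]]
False 0.2 -0.15 [[-0.01, 0.48, 2.4, 3.31, 1.11, 3.1]]
False 0.2 0 [[-0.18, 0.47, 2.44, 2.96, 1.14, -3.1]]
False 0.2 0.15 [[-0.34, 0.47, 2.43, 2.62, 1.16, -3.02]]
False 0.2 0.3 [[-0.48, 0.48, 2.39, 2.31, 1.18, -2.93]]
False 0.4 -0.15 [[-0.02, 0.3, 2.31, 3.36, 0.65, 3.02]]
False 0.4 0 [[-0.17, 0.29, 2.33, 2.9, 0.66, -3.01]]
False 0.4 0.15 [[-0.31, 0.29, 2.33, 2.48, 0.72, -2.8]]
False 0.4 0.3 [[-0.44, 0.31, 2.29, 2.14, 0.81, -2.65]]
True 0 -0.15 [[-0.0, 0.7, 2.44, 3.3, 1.57, 0.0]]
True 0 0 [[-0.18, 0.71, 2.48, 2.97, 1.62, -0.01]]
True 0 0.15 [[-0.35, 0.71, 2.47, 2.65, 1.6, -0.02]]
True 0 0.3 [[-0.49, 0.7, 2.42, 2.36, 1.56, 0.01]]
True 0.1 -0.15 [[-0.01, 0.59, 2.43, 3.3, 1.35, -0.02]]
True 0.1 0 [[-0.18, 0.59, 2.47, 2.97, 1.38, 0.02]]
True 0.1 0.15 [[-0.35, 0.59, 2.46, 2.64, 1.39, 0.05]]
True 0.1 0.3 [[-0.49, 0.59, 2.41, 2.35, 1.37, 0.1]]
True 0.2 -0.15 [[-0.01, 0.48, 2.4, 3.31, 1.11, -0.04]]
True 0.2 0 [[-0.18, 0.47, 2.44, 2.96, 1.14, 0.04]]
True 0.2 0.15 [[-0.34, 0.47, 2.43, 2.62, 1.16, 0.12]]
True 0.2 0.3 [[-0.48, 0.48, 2.39, 2.31, 1.18, 0.21]]
True 0.4 -0.15 [[-0.02, 0.3, 2.31, 3.36, 0.65, -0.12]]
True 0.4 0 [[-0.17, 0.29, 2.33, 2.9, 0.66, 0.13]]
True 0.4 0.15 [[-0.31, 0.29, 2.33, 2.48, 0.72, 0.34]]
True 0.4 0.3 [[-0.44, 0.31, 2.29, 2.14, 0.81, 0.49]]
```

```bash
cat > path.py <<'E'
from fit import *; from h import toW,Q,pose
import sys
def goal(x,y,z,a,psi,seed):
    R=Rtool(a,psi+Q[2],np.pi); P=toW(Q,[x,y,z])[0]+R.apply([0,0,TIP]); q,e=ik(P,R,K,seed); return q,e
qs=[-.18,.59,2.47,2.97,1.38,.02]
if __name__=="__main__":
  q0=pose()[2]["qpos"]
  for a in(.1,.3):
   for psi in(0,.15):
    for x in(.028,-.02,-.05,-.08,-.1): 
      q,e=goal(x,-.028,.25,a,psi,qs); print(a,psi,x,round(e,4),np.round(q,2))
  q1,e=goal(-.06,-.028,.27,.1,.0,qs)
  for t in np.linspace(0,1,9):
    q=q0+(q1-q0)*t; P,R=fk(q,K)
    pts=np.array([P+R.apply([sx,sy,-TIP-s]) for s in(45,150) for sx in(-.04,.04) for sy in(-.095,.095) for s in[s/1000]]+[P-R.apply([0,0,TIP])])
    c=(pts-np.r_[Q[:2],0]); w=P-R.apply([0,0,K[5]])
    print(np.round(t,2),"tip",np.round(c[-1],3),"xmax",c[:,0].max().round(3),"y",c[:,1].min().round(3),c[:,1].max().round(3),"zmin",c[:,2].min().round(3),"wrist",np.round(w,2))
E
python3 path.py
```

```text
0.1 0 0.028 0.0 [-0.18  0.51  2.46  2.96  1.3   0.03]
0.1 0 -0.02 0.0 [-0.22  0.52  2.59  2.93  1.43  0.01]
0.1 0 -0.05 0.0 [-0.25  0.54  2.68  2.9   1.54 -0.02]
0.1 0 -0.08 0.0813 [-0.21  0.37  2.7   2.97  1.32  0.01]
0.1 0 -0.1 0.1369 [-0.18  0.24  2.7   3.02  1.13  0.02]
0.1 0.15 0.028 0.0 [-0.35  0.51  2.45  2.63  1.31  0.09]
0.1 0.15 -0.02 0.0 [-0.42  0.51  2.58  2.57  1.43  0.02]
0.1 0.15 -0.05 0.0 [-0.49  0.54  2.67  2.52  1.52 -0.04]
0.1 0.15 -0.08 0.0668 [-0.62  0.4   2.7   2.34  1.38  0.03]
0.1 0.15 -0.1 0.1211 [-0.72  0.28  2.7   2.18  1.25  0.15]
0.3 0 0.028 0.0 [-0.17  0.31  2.37  2.92  0.81  0.1 ]
0.3 0 -0.02 0.0 [-0.21  0.25  2.49  2.89  0.88  0.1 ]
0.3 0 -0.05 0.0 [-0.24  0.22  2.57  2.87  0.92  0.1 ]
0.3 0 -0.08 0.0 [-0.28  0.18  2.64  2.83  0.97  0.1 ]
0.3 0 -0.1 0.0 [-0.31  0.16  2.69  2.79  1.    0.1 ]
0.3 0.15 0.028 0.0 [-0.33  0.31  2.37  2.54  0.87  0.27]
0.3 0.15 -0.02 0.0 [-0.39  0.25  2.49  2.49  0.93  0.25]
0.3 0.15 -0.05 0.0 [-0.45  0.22  2.56  2.45  0.98  0.24]
0.3 0.15 -0.08 0.0 [-0.52  0.19  2.64  2.38  1.03  0.23]
0.3 0.15 -0.1 0.0 [-0.59  0.16  2.69  
[... 164 characters left out ...]
 0.053 zmin 0.265 wrist [ 0.24 -0.11  0.52]
0.25 tip [-0.118  0.049  0.322] xmax -0.041 y -0.027 0.126 zmin 0.285 wrist [ 0.25 -0.1   0.47]
0.38 tip [-0.096  0.085  0.345] xmax -0.021 y 0.01 0.16 zmin 0.302 wrist [ 0.25 -0.08  0.43]
0.5 tip [-0.074  0.095  0.362] xmax -0.008 y 0.017 0.156 zmin 0.289 wrist [ 0.25 -0.06  0.4 ]
0.62 tip [-0.055  0.084  0.364] xmax -0.003 y 0.002 0.142 zmin 0.27 wrist [ 0.24 -0.04  0.36]
0.75 tip [-0.043  0.056  0.347] xmax -0.01 y -0.018 0.114 zmin 0.245 wrist [ 0.23 -0.01  0.34]
0.88 tip [-0.043  0.018  0.314] xmax -0.032 y -0.041 0.068 zmin 0.213 wrist [0.21 0.01 0.32]
1.0 tip [-0.06  -0.027  0.27 ] xmax -0.051 y -0.068 0.014 zmin 0.175 wrist [0.19 0.03 0.3 ]
```

```bash
cat >> path.py <<'E'
def rows(qa,qb,grip=0,ang=.165,step=.05,dq=.2):
    M=200; F=[fk(qa+(qb-qa)*t,K) for t in np.linspace(0,1,M+1)]
    L=sum((F[i][1].inv()*F[i+1][1]).magnitude() for i in range(M)); Lp=sum(np.linalg.norm(F[i+1][0]-F[i][0]) for i in range(M))
    n=int(np.ceil(max(L/ang,Lp/step,np.abs(qb-qa).max()/dq))); F=[fk(qa+(qb-qa)*t,K) for t in np.linspace(0,1,n+1)]
    print(n); print("; ".join(f"{grip} "+" ".join(f"{v:.2f}" if i<3 else f"{v:.3f}" for i,v in enumerate(np.r_[F[j][1].inv().apply(F[j+1][0]-F[j][0])*100,(F[j][1].inv()*F[j+1][1]).as_rotvec()])) for j in range(n)))
E
python3 - <<'E'
from path import *
q0=pose()[2]["qpos"]; qA,e=goal(-.075,-.028,.28,.3,0,qs); print(e,np.round(qA,2)); rows(q0,qA)
E
```

```text
9.149930257912331e-10 [-0.27  0.05  2.58  2.78  0.78  0.18]
19
0 2.60 1.99 1.17 -0.063 0.069 0.118; 0 2.54 1.58 1.13 -0.055 0.070 0.124; 0 2.41 1.20 1.09 -0.048 0.069 0.130; 0 2.22 0.87 1.03 -0.042 0.067 0.135; 0 1.98 0.60 0.96 -0.036 0.065 0.140; 0 1.70 0.40 0.87 -0.032 0.061 0.144; 0 1.41 0.26 0.78 -0.028 0.057 0.148; 0 1.10 0.20 0.67 -0.026 0.053 0.151; 0 0.81 0.21 0.56 -0.025 0.049 0.154; 0 0.54 0.29 0.44 -0.025 0.045 0.156; 0 0.31 0.44 0.32 -0.026 0.042 0.157; 0 0.12 0.63 0.19 -0.028 0.039 0.158; 0 -0.00 0.87 0.07 -0.030 0.037 0.158; 0 -0.06 1.13 -0.05 -0.032 0.036 0.158; 0 -0.04 1.41 -0.17 -0.035 0.037 0.157; 0 0.05 1.68 -0.28 -0.038 0.038 0.156; 0 0.21 1.94 -0.39 -0.040 0.040 0.154; 0 0.45 2.16 -0.48 -0.042 0.044 0.152; 0 0.74 2.32 -0.57 -0.042 0.048 0.149
```

Call:
apply_moves(motion="0 2.60 1.99 1.17 -0.063 0.069 0.118; 0 2.54 1.58 1.13 -0.055 0.070 0.124; 0 2.41 1.20 1.09 -0.048 0.069 0.130; 0 2.22 0.87 1.03 -0.042 0.067 0.135; 0 1.98 0.60 0.96 -0.036 0.065 0.140; 0 1.70 0.40 0.87 -0.032 0.061 0.144; 0 1.41 0.26 0.78 -0.028 0.057 0.148; 0 1.10 0.20 0.67 -0.026 0.053 0.151; 0 0.81 0.21 0.56 -0.025 0.049 0.154; 0 0.54 0.29 0.44 -0.025 0.045 0.156; 0 0.31 0.44 0.32 -0.026 0.042 0.157; 0 0.12 0.63 0.19 -0.028 0.039 0.158; 0 -0.00 0.87 0.07 -0.030 0.037 0.158; 0 -0.06 1.13 -0.05 -0.032 0.036 0.158; 0 -0.04 1.41 -0.17 -0.035 0.037 0.157; 0 0.05 1.68 -0.28 -0.038 0.038 0.156; 0 0.21 1.94 -0.39 -0.040 0.040 0.154; 0 0.45 2.16 -0.48 -0.042 0.044 0.152; 0 0.74 2.32 -0.57 -0.042 0.048 0.149; 0 0 0 0 0 0 0")

```text
time: 17.4
tool_pos: [0.5267, 0.0325, 0.2691]
tool_rot: [-1.872, 0.0, -1.566]
contact_force: [0.7, 0.8, 0.5]
opening: 0.0007
grip_force: 0.0
```

```bash
python3 - <<'E'
from path import *
from h import *
p,R,s=pose(); q0=s["qpos"]; print(q0.round(2),s["contact_force"].round(1),"tip cup",(p-R.apply([0,0,TIP])-np.r_[Q[:2],0]).round(3),R.as_matrix()[:,2].round(3))
w=robot.read_camera("wrist")
T=np.eye(4);T[:3,:3]=R.as_matrix();T[:3,3]=p
C=np.linalg.inv(T@np.array(w["hand_eye"])); v=dict(w);v["R"]=C[:3,:3];v["t"]=C[:3,3]
print("thumb px",proj(v,np.vstack([toW(Q,[[.025,-.022,.21],[.016,-.036,.21],[.016,-.036,.198],[0,0,.263],[0,-.1,.263]])])).round(0).tolist())
print([(np.round(d["centre"],3).tolist(),round(d["score"],2)) for d in robot.search_frame("bolt_thumb",w)[:2]])
cv2.imwrite("pics/w6.png",w["img"][:,:,::-1])
qA,e=goal(-.04,-.028,.2345,.1,0,q0); print(e,qA.round(2)); rows(q0,qA,step=.03,ang=.1)
E
```

```text
[-0.25  0.05  2.58  2.78  0.78  0.18] [0.7 0.8 0.5] tip cup [-0.077 -0.02   0.28 ] [ 0.955  0.005 -0.297]
thumb px [[355.0, 185.0], [359.0, 173.0], [371.0, 172.0], [310.0, 221.0], [310.0, 102.0]]
[([0.587, 0.035, 0.21], 0.77)]
1.3877787807814457e-15 [-0.24  0.61  2.66  2.91  1.6  -0.03]
5
0 -0.46 0.35 1.54 0.041 -0.019 0.006; 0 -0.08 0.47 1.22 0.041 -0.007 0.005; 0 0.24 0.58 0.90 0.041 0.004 0.001; 0 0.51 0.65 0.57 0.040 0.013 -0.004; 0 0.71 0.69 0.25 0.039 0.021 -0.010
```

View pics/w6.png

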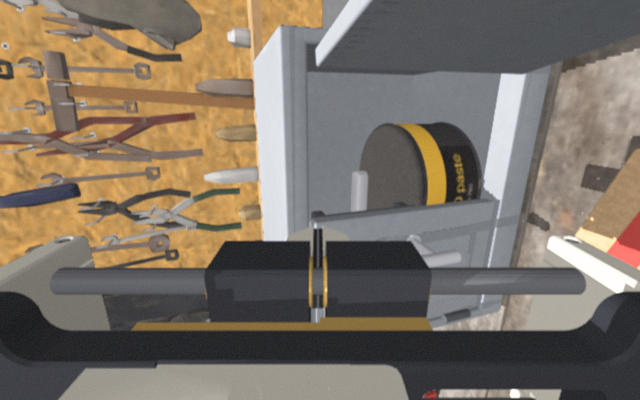

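Call:
apply_moves(motion="0 -0.46 0.35 1.54 0.041 -0.019 0.006; 0 -0.08 0.47 1.22 0.041 -0.007 0.005; 0 0.24 0.58 0.90 0.041 0.004 0.001; 0 0.51 0.65 0.57 0.040 0.013 -0.004; 0 0.71 0.69 0.25 0.039 0.021 -0.010; 0 0 0 0 0 0 0")

```text
time: 18.25
tool_pos: [0.5664, 0.0213, 0.2301]
tool_rot: [-1.671, -0.001, -1.584]
contact_force: [0.5, 0.6, -0.4]
opening: 0.0006
grip_force: 0.0
```

```bash
cat > st.py <<'E'
from path import *
from h import *
def cup(): 
    p,R,s=pose(); t=p-R.apply([0,0,TIP])-np.r_[Q[:2],0]; c,n=np.cos(Q[2]),np.sin(Q[2])
    t=np.array([c*t[0]+n*t[1],-n*t[0]+c*t[1],t[2]])
    print("tip cup mm",(t*1000).round(1),"dir",R.as_matrix()[:,2].round(3),"y",R.as_matrix()[:,1].round(3),"F",s["contact_force"].round(1),"q",s["qpos"].round(2),"t",s["time"]); return p,R,s
def go(x,y,z,a=.1,psi=0,step=.02):
    p,R,s=pose(); Rt=Rtool(a,psi+Q[2],np.pi); plan([(toW(Q,[x,y,z])[0]+Rt.apply([0,0,TIP]),Rt)],0,step=step)
E
python3 - <<'E'
from st import *
cup(); go(.028,-.028,.2345)
E
```

```text
tip cup mm [-38.2 -30.9 233.6] dir [ 0.995 -0.013 -0.1  ] y [-0.1    0.    -0.995] F [ 0.5  0.6 -0.4] q [-0.25  0.61  2.65  2.91  1.59 -0.03] t 18.25
4
0 -0.08 -0.19 1.64 0 0 0; 0 -0.08 -0.19 1.64 0 0 0; 0 -0.08 -0.19 1.65 0 0 0; 0 -0.08 -0.19 1.65 0 0 0
```

Call:
apply_moves(motion="0 -0.08 -0.19 1.64 0 0 0; 0 -0.08 -0.19 1.64 0 0 0; 0 0 -0.1 0.8 0 0 0; 0 0 0 0 0 0 0")

```text
time: 18.75
tool_pos: [0.6071, 0.022, 0.2346]
tool_rot: [-1.665, -0.003, -1.585]
contact_force: [-0.4, -0.1, -0.5]
opening: 0.0005
grip_force: 0.0
```

Call:
apply_moves(motion="0 -0.08 -0.1 0.8 0 0 0; 0 -0.08 -0.1 0.8 0 0 0; 0 0 -0.1 0.8 0 0 0; 0 0 0 0 0 0 0")

```text
time: 19.25
tool_pos: [0.6316, 0.0228, 0.234]
tool_rot: [-1.667, -0.003, -1.586]
contact_force: [-0.5, -0.2, 0.5]
opening: 0.0006
grip_force: 0.0
```

```bash
python3 - <<'E'
from st import *
cup(); go(.028,-.028,.2345)
E
```

```text
tip cup mm [ 27.  -28.7 237.4] dir [ 0.995 -0.015 -0.096] y [-0.096 -0.002 -0.995] F [-0.5 -0.2  0.5] q [-0.18  0.56  2.47  2.98  1.37  0.02] t 19.25
1
0 -0.1 0.29 0.13 0 -0.01 0
```

Call:
apply_moves(motion="0 0 0.4 0.05 0 0 0; 0 0 0.4 0.04 0 0 0; 0 0 0.4 0.04 0 0 0; 0 0 0.4 0.04 0 0 0; 0 0 0 0 0 0 0")

```text
time: 19.88
tool_pos: [0.6312, 0.0227, 0.217]
tool_rot: [-1.669, -0.003, -1.586]
contact_force: [0.4, -0.1, -0.3]
opening: 0.0007
grip_force: 0.0
```

```bash
python3 - <<'E'
from st import *
cup()
E
```

```text
tip cup mm [ 26.5 -28.9 220.4] dir [ 0.995 -0.015 -0.098] y [-0.098 -0.001 -0.995] F [ 0.4 -0.1 -0.3] q [-0.18  0.63  2.47  2.98  1.43  0.  ] t 19.875
```

Call:
apply_moves(motion="0 0 0.4 0.04 0 0 0; 0 0 0.4 0.04 0 0 0; 0 0 0 0 0 0 0")

```text
time: 20.25
tool_pos: [0.6314, 0.0227, 0.2097]
tool_rot: [-1.667, -0.003, -1.586]
contact_force: [-1.7, -0.2, 3.2]
opening: 0.0005
grip_force: 1.3
```

```bash
python3 - <<'E'
from st import *
p,R,s=cup()
w=robot.read_camera("wrist")
print([(np.round(d["centre"],3).tolist(),round(d["score"],2)) for d in robot.search_frame("bolt_thumb",w)[:2]])
m=robot.trace("bolt_thumb",w)
T=np.eye(4);T[:3,:3]=R.as_matrix();T[:3,3]=p
C=np.linalg.inv(T@np.array(w["hand_eye"])); v=dict(w);v["R"]=C[:3,:3];v["t"]=C[:3,3]
for d in m[:2]:
    r,c=np.nonzero(d["pixels"]); print(d["score"],len(r),r.min(),r.max(),c.min(),c.max(),r.mean(),c.mean())
for z in(.21,.2,.19): print(proj(v,toW(Q,[[.016,-.036,z],[.016,-.022,z],[.016,-.036,z-.012]])).round(0).tolist())
print("tip px",proj(v,[p-R.apply([0,y,TIP]) for y in(-.019,0,.019)]).round(0).tolist())
E
```

```text
tip cup mm [ 26.7 -28.8 213.1] dir [ 0.995 -0.015 -0.096] y [-0.096 -0.001 -0.995] F [-1.7 -0.2  3.2] q [-0.18  0.66  2.48  2.98  1.46 -0.  ] t 20.25
[([0.593, 0.016, 0.202], 0.38)]
0.39 81 228 236 335 350 231.0493827160494 342.8641975308642
0.22 124358 0 397 146 639 131.48072500361857 404.60029913636436
[[326.0, 237.0], [325.0, 259.0], [347.0, 236.0]]
[[343.0, 236.0], [342.0, 258.0], [364.0, 235.0]]
[[360.0, 236.0], [359.0, 258.0], [381.0, 235.0]]
tip px [[350.0, 240.0], [318.0, 241.0], [287.0, 241.0]]
```

Call:
apply_moves(motion="0 0 0.4 0.04 0 0 0; 0 0 0.4 0.04 0 0 0; 0 0 0.4 0.04 0 0 0; 0 0 0.4 0.04 0 0 0; 0 0 0 0 0 0 0")

```text
time: 21.02
tool_pos: [0.6313, 0.0227, 0.1928]
tool_rot: [-1.669, -0.003, -1.586]
contact_force: [-0.2, 0.9, 0.9]
opening: 0.0007
grip_force: 0.7
```

```bash
python3 - <<'E'
from st import *
p,R,s=cup()
E
```

```text
tip cup mm [ 26.6 -28.9 196.2] dir [ 0.995 -0.015 -0.098] y [-0.098 -0.001 -0.995] F [-0.2  0.9  0.9] q [-0.18  0.72  2.48  2.98  1.53 -0.01] t 21.025
```

Call:
apply_moves(motion="0 0 0.4 0.04 0 0 0; 0 0 0.3 0.03 0 0 0")

```text
time: 21.28
tool_pos: [0.6318, 0.0227, 0.1893]
tool_rot: [-1.66, -0.003, -1.586]
contact_force: [-6.2, 1.5, 17.3]
opening: 0.0004
grip_force: 8.8
```

Call:
apply_moves(motion="0 0 0.2 0.02 0 0 0; 0 0 0.2 0.02 0 0 0")

```text
time: 21.52
tool_pos: [0.6321, 0.0228, 0.1893]
tool_rot: [-1.651, -0.004, -1.585]
contact_force: [-13.1, 1.2, 29.3]
opening: 0.0005
grip_force: 14.9
```

```bash
python3 - <<'E'
from st import *
p,R,s=cup()
E
```

```text
tip cup mm [ 27.4 -28.7 192.1] dir [ 0.997 -0.015 -0.081] y [-0.081 -0.002 -0.997] F [-13.1   1.2  29.3] q [-0.18  0.75  2.48  2.98  1.58 -0.02] t 21.525
```

Call:
apply_moves(motion="0 0 -0.5 0 0 0 0; 0 0 -0.5 0 0 0 0; 0 0 -0.5 0 0 0 0; 0 0 0 0 0 0 0")

```text
time: 22.02
tool_pos: [0.6328, 0.0226, 0.1975]
tool_rot: [-1.668, -0.003, -1.586]
contact_force: [-0.0, 0.6, 0.4]
opening: 0.0002
grip_force: 0.0
```

```bash
python3 - <<'E'
from st import *
p,R,s=cup(); go(-.045,-.028,.215,a=.1,step=.025)
E
```

```text
tip cup mm [ 28.2 -28.9 200.9] dir [ 0.995 -0.015 -0.097] y [-0.097 -0.001 -0.995] F [-0.   0.6  0.4] q [-0.18  0.7   2.47  2.98  1.51 -0.01] t 22.025
3
0 -0.02 -0.23 -2.47 0 0 0; 0 -0.03 -0.22 -2.47 0 0 0; 0 -0.03 -0.22 -2.47 0 0 0
```

Call:
apply_moves(motion="0 0 -0.45 -2.4 0 0 0; 0 0 -0.45 -2.4 0 0 0; 0 0 -0.45 -2.3 0 0 0; 0 0 0 0 0 0 0")

```text
time: 22.52
tool_pos: [0.5627, 0.0235, 0.217]
tool_rot: [-1.67, -0.002, -1.587]
contact_force: [-0.2, -0.3, 0.3]
opening: 0.0009
grip_force: 0.0
```

```bash
cat > pth2.py <<'E'
from st import *
p,R,s=cup(); q0=s["qpos"]
qB,e=goal(-.07,-.028,.30,.3,0,q0); print(e,qB.round(2)); rows(q0,qB,step=.04)
Rd=Ro.from_euler("xyz",[np.pi,0,0])
best=None
for P in((.43,.06,.30),(.43,.09,.30),(.45,.09,.32)):
  for yaw in (0,np.pi):
    Rd=Ro.from_euler("xyz",[np.pi,0,yaw]); qC,e=ik(np.array(P),Rd,K,[0,.1,1.5,0,1.45,1.5 if yaw==0 else -1.5])
    L=[];xm=-9;mn=[]
    for t in np.linspace(0,1,41):
        q=qB+(qC-qB)*t; A,B=fk(q,K)
        pts=np.array([A+B.apply([sx,sy,-TIP-z]) for z in(.045,.15) for sx in(-.04,.04) for sy in(-.095,.095)]+[A-B.apply([0,0,TIP])])-np.r_[Q[:2],0]
        L.append((q,A,B)); mn.append((pts[:,0].max(),pts[:,2].min(),pts[-1,0],pts[-1,2]))
    mn=np.array(mn); print(P,yaw,round(e,4),qC.round(2),"xmax",mn[:,0].max().round(3),"zmin",mn[:,1].min().round(3),"tipx",mn[:,2].max().round(3),"tipz",mn[:,3].min().round(3))
E
python3 pth2.py
```

```text
tip cup mm [-41.9 -28.6 220.4] dir [ 0.995 -0.016 -0.099] y [-0.099 -0.001 -0.995] F [-0.2 -0.3  0.3] q [-0.23  0.69  2.67  2.92  1.69 -0.05] t 22.525
4.440892098500626e-15 [-0.26 -0.02  2.53  2.74  0.67  0.24]
6
0 -0.78 -1.02 0.18 -0.031 -0.027 0.017; 0 -0.58 -1.08 -0.13 -0.033 -0.019 0.009; 0 -0.31 -1.10 -0.48 -0.035 -0.009 0.001; 0 0.03 -1.10 -0.86 -0.035 0.003 -0.004; 0 0.42 -1.08 -1.27 -0.035 0.017 -0.007; 0 0.86 -1.03 -1.68 -0.033 0.031 -0.008
(0.43, 0.06, 0.3) 0 0.0 [-0.04  0.1   1.53  0.    1.51  1.53] xmax -0.025 zmin 0.223 tipx -0.025 tipz 0.3
(0.43, 0.06, 0.3) 3.141592653589793 0.0 [-0.04  0.1   1.53  0.    1.51 -1.61] xmax -0.002 zmin 0.223 tipx -0.025 tipz 0.3
(0.43, 0.09, 0.3) 0 0.0 [0.03 0.11 1.52 0.   1.51 1.6 ] xmax -0.026 zmin 0.223 tipx -0.026 tipz 0.3
(0.43, 0.09, 0.3) 3.141592653589793 0.0 [ 0.03  0.11  1.52  0.    1.51 -1.54] xmax -0.003 zmin 0.223 tipx -0.026 tipz 0.3
(0.45, 0.09, 0.32) 0 0.0 [ 0.03  0.14  1.42 -0.    1.57  1.6 ] xmax -0.019 zmin 0.223 tipx -0.019 tipz 0.3
(0.45, 0.09, 0.32) 3.141592653589793 0.0 [ 0.03  0.14  1.42 -0.    1.57 -1.54] xmax 0.006 zmin 0.223 tipx -0.019 tipz 0.3
```

Call:
apply_moves(motion="0 -0.78 -1.02 0.18 -0.031 -0.027 0.017; 0 -0.58 -1.08 -0.13 -0.033 -0.019 0.009; 0 -0.31 -1.10 -0.48 -0.035 -0.009 0.001; 0 0.03 -1.10 -0.86 -0.035 0.003 -0.004; 0 0.42 -1.08 -1.27 -0.035 0.017 -0.007; 0 0.86 -1.03 -1.68 -0.033 0.031 -0.008; 0 0 0 0 0 0 0")

```text
time: 23.4
tool_pos: [0.5345, 0.0249, 0.2936]
tool_rot: [-1.863, -0.002, -1.579]
contact_force: [-0.2, -0.2, -0.3]
opening: 0.0008
grip_force: 0.0
```

```bash
python3 - <<'E'
from st import *
p,R,s=cup(); q0=s["qpos"]
w=robot.read_camera("wrist")
print([(np.round(d["centre"],3).tolist(),round(d["score"],2)) for d in robot.search_frame("bolt_thumb",w)[:2]])
qC,e=ik(np.array([.43,.09,.30]),Ro.from_euler("xyz",[np.pi,0,0]),K,[.03,.11,1.52,0,1.51,1.6]); print(e)
rows(q0,qC,grip=40,ang=.175)
E
```

```text
tip cup mm [-68.8 -27.7 303.7] dir [ 0.957 -0.009 -0.288] y [-0.288  0.    -0.958] F [-0.2 -0.2 -0.3] q [-0.26 -0.02  2.52  2.75  0.67  0.24] t 23.4
[([0.589, 0.034, 0.186], 0.57)]
2.220446049250313e-15
15
40 -4.97 -4.30 1.33 0.076 -0.142 -0.072; 40 -4.90 -3.62 1.36 0.060 -0.148 -0.072; 40 -4.77 -2.88 1.32 0.040 -0.153 -0.071; 40 -4.55 -2.10 1.21 0.019 -0.155 -0.069; 40 -4.27 -1.29 1.04 -0.004 -0.155 -0.067; 40 -3.92 -0.47 0.81 -0.028 -0.151 -0.063; 40 -3.50 0.34 0.51 -0.052 -0.145 -0.059; 40 -3.04 1.13 0.16 -0.076 -0.135 -0.052; 40 -2.55 1.89 -0.23 -0.100 -0.122 -0.043; 40 -2.02 2.60 -0.65 -0.121 -0.107 -0.033; 40 -1.49 3.26 -1.08 -0.140 -0.088 -0.020; 40 -0.96 3.86 -1.50 -0.157 -0.068 -0.005; 40 -0.43 4.40 -1.89 -0.169 -0.046 0.012; 40 0.07 4.88 -2.24 -0.178 -0.024 0.030; 40 0.55 5.29 -2.53 -0.182 -0.003 0.050
```

```bash
python3 - <<'E'
from st import *
p,R,s=pose(); q0=s["qpos"]
qC,e=ik(np.array([.43,.09,.30]),Ro.from_euler("xyz",[np.pi,0,0]),K,[.03,.11,1.52,0,1.51,1.6])
rows(q0,qC,grip=40,ang=.135)
E
```

```text
20
40 -3.69 -3.32 1.09 0.059 -0.106 -0.054; 40 -3.67 -2.95 1.11 0.050 -0.110 -0.054; 40 -3.61 -2.55 1.10 0.040 -0.113 -0.053; 40 -3.53 -2.12 1.06 0.028 -0.115 -0.053; 40 -3.41 -1.68 0.99 0.017 -0.116 -0.052; 40 -3.27 -1.23 0.90 0.004 -0.116 -0.051; 40 -3.09 -0.77 0.78 -0.009 -0.115 -0.049; 40 -2.89 -0.31 0.63 -0.023 -0.113 -0.047; 40 -2.67 0.15 0.46 -0.037 -0.109 -0.044; 40 -2.42 0.60 0.27 -0.051 -0.104 -0.041; 40 -2.15 1.05 0.06 -0.064 -0.098 -0.037; 40 -1.87 1.47 -0.17 -0.077 -0.090 -0.032; 40 -1.58 1.88 -0.40 -0.089 -0.081 -0.026; 40 -1.28 2.27 -0.64 -0.100 -0.071 -0.019; 40 -0.98 2.63 -0.88 -0.110 -0.060 -0.011; 40 -0.68 2.97 -1.11 -0.119 -0.049 -0.002; 40 -0.38 3.28 -1.33 -0.126 -0.036 0.007; 40 -0.08 3.56 -1.53 -0.131 -0.024 0.017; 40 0.21 3.82 -1.70 -0.135 -0.011 0.028; 40 0.48 4.04 -1.85 -0.137 0.000 0.040
```

Call:
apply_moves(motion="40 -3.69 -3.32 1.09 0.059 -0.106 -0.054; 40 -3.67 -2.95 1.11 0.050 -0.110 -0.054; 40 -3.61 -2.55 1.10 0.040 -0.113 -0.053; 40 -3.53 -2.12 1.06 0.028 -0.115 -0.053; 40 -3.41 -1.68 0.99 0.017 -0.116 -0.052; 40 -3.27 -1.23 0.90 0.004 -0.116 -0.051; 40 -3.09 -0.77 0.78 -0.009 -0.115 -0.049; 40 -2.89 -0.31 0.63 -0.023 -0.113 -0.047; 40 -2.67 0.15 0.46 -0.037 -0.109 -0.044; 40 -2.42 0.60 0.27 -0.051 -0.104 -0.041; 40 -2.15 1.05 0.06 -0.064 -0.098 -0.037; 40 -1.87 1.47 -0.17 -0.077 -0.090 -0.032; 40 -1.58 1.88 -0.40 -0.089 -0.081 -0.026; 40 -1.28 2.27 -0.64 -0.100 -0.071 -0.019; 40 -0.98 2.63 -0.88 -0.110 -0.060 -0.011; 40 -0.68 2.97 -1.11 -0.119 -0.049 -0.002; 40 -0.38 3.28 -1.33 -0.126 -0.036 0.007; 40 -0.08 3.56 -1.53 -0.131 -0.024 0.017; 40 0.21 3.82 -1.70 -0.135 -0.011 0.028; 40 0.48 4.04 -1.85 -0.137 0.000 0.040")

```text
time: 26.0
tool_pos: [0.4286, 0.089, 0.2973]
tool_rot: [3.138, 0.009, -0.003]
contact_force: [-0.6, 0.5, 0.0]
opening: 0.0368
grip_force: 0.0
```

```bash
python3 - <<'E'
from st import *
p,R,s=cup(); h=toW(Q,[-.038,.035,0])[0]; print(h)
w=robot.read_camera("scene")
print("leaf",[(np.round(d["centre"],3).tolist(),round(d["score"],2)) for d in robot.search_frame("active_leaf",w)[:2]])
D=(np.pi,0,0)
plan([((h[0]-.003,h[1],.25),D),((h[0]-.003,h[1],.2),D)],40,step=.03)
E
```

```text
tip cup mm [-141.5   35.5  332.3] dir [-0.009 -0.003 -1.   ] y [-0.003 -1.     0.003] F [-0.6  0.5  0. ] q [ 0.03  0.12  1.52 -0.    1.52  1.61] t 26.0
[0.532413   0.08763681 0.        ]
leaf [([0.484, -0.099, 0.164], 0.94), ([0.572, 0.075, 0.162], 0.65)]
6
40 2.49 0.05 1.2 0 0 0; 40 2.49 0.05 1.2 0 0 0; 40 2.49 0.05 1.21 0 0 0; 40 2.49 0.06 1.21 0 0 0; 40 0 0 2.5 0 0 0; 40 0 0 2.5 0 0 0
```

```bash
python3 - <<'E'
from st import *
h=toW(Q,[-.038,.035,0])[0]
Rt=Ro.from_euler("xyz",[np.pi,0,0])*Ro.from_rotvec([0,.2,0]); print(Rt.as_matrix()[:,2])
x=h[0]+.0108-.004
plan([((x-.05,h[1],.28),Rt),((x,h[1],.255),Rt),((x,h[1],.2),Rt)],40,step=.03)
th=np.linspace(0,1.75,21); B=toW(Q,np.vstack([pleaf(t,[-.038,.035,0]) for t in th])); d=np.diff(B,axis=0)
plan([(B[i],Rt) for i in range(1,21)],0,step=.05,p=B[0],R=Rt)
E
```

```text
[ 1.98669331e-01 -1.20023540e-16 -9.80066578e-01]
7
40 1.98 0.07 0.61 0 0.07 0; 40 1.94 0.07 0.74 0 0.07 0; 40 1.88 0.07 0.87 0 0.07 0; 40 2.2 0 1.72 0 0 0; 40 2.2 0 1.72 0 0 0; 40 -0.55 0 2.7 0 0 0; 40 -0.55 0 2.7 0 0 0
20
0 -0.88 -0.38 -0.18 0 0 0; 0 -0.85 -0.46 -0.17 0 0 0; 0 -0.8 -0.53 -0.16 0 0 0; 0 -0.75 -0.6 -0.15 0 0 0; 0 -0.7 -0.67 -0.14 0 0 0; 0 -0.64 -0.73 -0.13 0 0 0; 0 -0.58 -0.78 -0.12 0 0 0; 0 -0.51 -0.83 -0.1 0 0 0; 0 -0.43 -0.87 -0.09 0 0 0; 0 -0.36 -0.91 -0.07 0 0 0; 0 -0.28 -0.93 -0.06 0 0 0; 0 -0.2 -0.96 -0.04 0 0 0; 0 -0.12 -0.97 -0.02 0 0 0; 0 -0.03 -0.98 -0.01 0 0 0; 0 0.05 -0.98 0.01 0 0 0; 0 0.14 -0.97 0.03 0 0 0; 0 0.22 -0.95 0.04 0 0 0; 0 0.3 -0.93 0.06 0 0 0; 0 0.38 -0.9 0.08 0 0 0; 0 0.45 -0.86 0.09 0 0 0
```

Call:
apply_moves(motion="40 1.98 0.07 0.61 0 0.07 0; 40 1.94 0.07 0.74 0 0.07 0; 40 1.88 0.07 0.87 0 0.07 0; 40 2.2 0 1.72 0 0 0; 40 2.2 0 1.72 0 0 0; 40 0 0 0 0 0 0; 40 -0.55 0 2.7 0 0 0; 40 -0.55 0 2.7 0 0 0; 0 0 0 0 0 0 0; 0 0 0 0 0 0 0; 0 0 0 0 0 0 0; 0 0 0 0 0 0 0; 0 0 0 0 0 0 0", force=12)

```text
time: 27.72
tool_pos: [0.54, 0.0884, 0.203]
tool_rot: [-3.14, -0.212, -0.002]
contact_force: [-1.8, 3.6, 7.0]
opening: 0.0112
grip_force: 12.0
```

Call:
apply_moves(motion="0 -0.88 -0.38 -0.18 0 0 0; 0 -0.85 -0.46 -0.17 0 0 0; 0 -0.8 -0.53 -0.16 0 0 0; 0 -0.75 -0.6 -0.15 0 0 0; 0 -0.7 -0.67 -0.14 0 0 0; 0 -0.64 -0.73 -0.13 0 0 0; 0 -0.58 -0.78 -0.12 0 0 0")

```text
time: 28.6
tool_pos: [0.4858, 0.1282, 0.2022]
tool_rot: [3.14, -0.211, -0.002]
contact_force: [-2.9, -5.7, 9.2]
opening: 0.0111
grip_force: 12.0
```

Call:
apply_moves(motion="0 -0.51 -0.83 -0.1 0 0 0; 0 -0.43 -0.87 -0.09 0 0 0; 0 -0.36 -0.91 -0.07 0 0 0; 0 -0.28 -0.93 -0.06 0 0 0; 0 -0.2 -0.96 -0.04 0 0 0; 0 -0.12 -0.97 -0.02 0 0 0; 0 -0.03 -0.98 -0.01 0 0 0; 0 0.05 -0.98 0.01 0 0 0; 0 0.14 -0.97 0.03 0 0 0; 0 0.22 -0.95 0.04 0 0 0; 0 0.3 -0.93 0.06 0 0 0; 0 0.38 -0.9 0.08 0 0 0; 0 0.45 -0.86 0.09 0 0 0; 0 0 0 0 0 0 0")

```text
time: 30.35
tool_pos: [0.4833, 0.2511, 0.2011]
tool_rot: [-3.139, -0.21, -0.002]
contact_force: [0.2, 1.3, 3.2]
opening: 0.0109
grip_force: 12.0
```

Call:
apply_moves(motion="25 0 0 0 0 0 0; 25 0 0 0 0 0 0; 25 0 0 0 0 0 0; 25 0 0 -2 0 0 0; 25 0 0 -2.5 0 0 0; 25 0 0 -3 0 0 0; 25 0 0 -3 0 0 0; 25 -3 0 0 0 0 0; 25 -3 2 0 0 0 0; 25 0 0 0 0 0 0; 25 0 0 0 0 0 0")

```text
time: 31.72
tool_pos: [0.4028, 0.2302, 0.292]
tool_rot: [-3.14, -0.211, -0.003]
contact_force: [0.4, -1.3, 1.0]
opening: 0.0233
grip_force: 0.0
```

```bash
python3 - <<'E'
from st import *
cup(); c=robot.read_camera("scene"); sd=robot.read_camera("side")
A=toW(Q,aleaf(1.75,[.007,-.07,.155])); B=toW(Q,pleaf(1.75,[.007,.07,.155])); print("expected door centres",A.round(3),B.round(3))
for x in(c,sd):
  for t in("active_leaf","passive_leaf","active_leaf_handle","passive_leaf_handle","screw_box","bolt_jar","tape_measure","bolt_thumb"): print(t,[(np.round(d["centre"],3).tolist(),round(d["score"],2)) for d in robot.search_frame(t,x)[:2]])
E
```

```text
tip cup mm [-176.2  176.3  326.2] dir [ 0.21   0.001 -0.978] y [-0.002 -1.    -0.002] F [ 0.4 -1.3  1. ] q [ 0.42  0.04  1.64 -0.09  1.27  2.01] t 31.725
expected door centres [[ 0.499 -0.093  0.155]] [[0.501 0.199 0.155]]
active_leaf []
passive_leaf [([0.468, 0.21, 0.187], 0.95)]
active_leaf_handle [([0.482, -0.092, 0.162], 0.67)]
passive_leaf_handle [([0.465, 0.209, 0.184], 0.67)]
screw_box [([0.432, 0.061, 0.038], 0.91)]
bolt_jar [([0.353, 0.376, 0.054], 0.77), ([0.436, 0.198, 0.189], 0.18)]
tape_measure [([0.436, 0.202, 0.182], 0.64), ([0.444, -0.343, 0.038], 0.54)]
bolt_thumb [([0.482, -0.093, 0.164], 0.59), ([0.431, 0.196, 0.185], 0.44)]
active_leaf [([0.48, -0.106, 0.169], 0.89)]
passive_leaf [([0.491, 0.191, 0.166], 0.77)]
active_leaf_handle [([0.483, -0.108, 0.164], 0.83)]
passive_leaf_handle [([0.489, 0.194, 0.165], 0.8)]
screw_box [([0.44, 0.01, 0.043], 0.66), ([0.365, 0.348, 0.049], 0.28)]
bolt_jar [([0.365, 0.348, 0.051], 0.51)]
tape_measure [([0.44, -0.387, 0.044], 0.56)]
bolt_thumb [([0.588, -0.1, 0.185], 0.68), ([0.437, 0.188, 0.184], 0.45)]
```

```bash
python3 -c "
from cell import robot
print(robot.hand_in())"
```

```text
the job is handed in; nothing more can be done
None
```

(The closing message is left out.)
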